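Centre the mug on the kitchen scale and tare it

TASK

The white mug was put down too far forward on the kitchen scale and hangs over its display, crowding the keys. Push the mug back along the platform, without lifting or tipping it, until it stands inside the marked ring in the middle of the steel platform, and take the fingers off it. Then, touching neither mug nor platform, lightly press the tare key, the oblong one at the right end of the front row, until it clicks down, and withdraw; leave the two round keys and everything else alone.

Things in the scene. Friction and masses are not known exactly. Their poses are not given: they have to be found in the camera images.
- scale: digital kitchen scale, white case fixed on the worktop, top 21 mm high. Origin: on the worktop below the middle of the platform; x points from the keys to the back: the case runs from x = -132 (front) to +75 mm, y = -82 to +82 mm (+y left seen from the keys). Flush display (20 x 78 mm) at x = -86 mm; in front of it a row of three grey keys at x = -111 mm
- platform: the scale's flat steel weighing platform, 140 (x) x 152 (y) mm, does not move, top 27.5 mm above the worktop; same origin and axes as the scale. A thin dark ring, 110 mm in diameter, is marked round its middle
- platform_mid (a point): middle of the platform's top, the centre of the marked ring, 27.5 mm above the worktop
- mug: white mug with small blue flowers, standing on the platform: straight round body 80 mm across, 102 mm tall, 0.2 to 0.32 kg; handle on its own -y side, reaching 77 mm from the body axis. Origin: underside, 18 mm from the body axis towards the handle; z up. It slides on the steel (friction varies); pushed within 30 mm of its foot it does not tip
- mug_axis (a point): centre of the underside of the mug's round body, on the body's axis
- tare_key_top (a point): centre of the top face of the tare key: the oblong key (14 x 28 mm) at the right end of the row as seen from the robot, standing 5 mm proud of the case, top 26 mm above the worktop; pressed straight down
- tare_key (a joint): travel of the tare key in m, 0 = up, grows as it is pressed, 0.004 = fully down; switches at 0.0025; spring, from 1 N at the start to 5 N fully down, rigid beyond; returns by itself
- unit_key_top (a point): centre of the top of the round key (15 mm across) at the left end of the row, 52 mm from the middle one: leave alone
- unit_key (a joint): travel of the left round key in m, 0 = up, 0.004 = fully down, same spring
- power_key_top (a point): centre of the top of the round key (15 mm across) in the middle of the row, 52 mm from the tare key: leave alone
- power_key (a joint): travel of the middle round key in m, 0 = up, 0.004 = fully down, same spring
- tumbler: plain clear glass tumbler, 81 mm across, 91 mm tall, left of the scale; origin: centre of its underside; bystander
- handled_mug: second mug, plain green-and-cream, 90 mm across the body, 97 mm tall, standing on the worktop to the right of the scale (not the mug of the job); origin: centre of its underside; bystander
- egg_timer: clockwork kitchen timer with a domed top, 62 mm across, 43 mm tall, on the worktop right of the scale's keys; origin: centre of its underside; bystander
- bowl: painted bowl, 152 mm across, 80 mm tall, on the round board at the right; origin: centre of its underside; bystander
- jam: jam jar, 64 mm across, 90 mm tall, on the round board at the right; origin: centre of its underside; bystander
- tea_box: carton of tea bags, 64 x 142 mm, 75 mm tall, lying at the front left; origin: centre of its underside; bystander
Things that resemble listed ones, but are neither listed nor needed, are in the scene too. Leave any pink or purple look-alike of the mug alone.

How it is judged (in metres and radians):
On the way, in this order (a step that is already met when the one before it is completed fails the run):
1. the mug stands upright in the middle of the platform and is no longer touched (horizontal distance between mug_axis and platform_mid below 0.015 m and angle between mug's own z axis and vertical below 0.08 rad and height (world z) of mug below 0.033 m and linear speed of mug below 0.01 m/s and contact force between the arm and mug below 0.2 N and contact force between the arm and platform below 0.2 N), for 0.2 s.
2. the tare key is pressed while nothing but the mug loads the platform (all of step 1 and value of joint tare_key above 0.0025 m), for 0.05 s.
At the end, for the whole second after the job is handed in: Mug upright and at rest on the platform, its body's axis within 15 mm of the ring's centre; tare key pressed past 2.5 mm after that and up again (under 1 mm), as are the round keys; tumbler, second mug, timer, bowl, jam jar and carton upright and within 20 mm of where they stood (horizontal distance between mug_axis and platform_mid below 0.015 m and angle between mug's own z axis and vertical below 0.08 rad and height (world z) of mug below 0.033 m and linear speed of mug below 0.01 m/s and value of joint each of tare_key, unit_key, power_key below 0.001 m and angle between each of tumbler, handled_mug, egg_timer, bowl, jam, tea_box's own z axis and vertical below 0.1 rad and distance of each of tumbler, handled_mug, egg_timer, bowl, jam, tea_box from where it was at the start of the episode below 0.02 m); the robot touches nothing.
It fails at once if the mug is lifted off the platform or tipped (height (world z) of mug above 0.036 m or angle between mug's own z axis and vertical above 0.3 rad or height (world z) of mug below 0.022 m).
It fails at once if one of the two round keys is pressed (value of joint any of unit_key, power_key above 0.002 m).
It fails at once if the tare key is pressed before the mug stands in the middle (value of joint tare_key above 0.0025 m and horizontal distance between mug_axis and platform_mid above 0.015 m).
It fails at once if the tare key is pressed hard (over 25 N) or the robot leans on the weighing platform (over 3 N) (contact force between the arm and tare_key above 25 N or contact force between the arm and platform above 3 N).
It fails at once if another thing is shifted or tipped (distance of any of tumbler, handled_mug, egg_timer, bowl, jam, tea_box from where it was at the start of the episode above 0.02 m or angle between any of tumbler, handled_mug, egg_timer, bowl, jam, tea_box's own z axis and vertical above 0.3 rad).
It also fails if it takes over 45 s, if anything falls off the work surface, if the arm or the gripper's body presses on something with over 40 N, if the wrist force passes 120 N, or if a joint passes its speed limit or range.

ROBOT

A 6-joint arm with a two-finger parallel gripper is mounted at the origin on a cart in front of the work surface, level with it; the furniture and walls round the work are solid. World frame = base frame: x ahead of the robot, y to its left, z up, the work surface at z = 0. Lengths are in m, angles in degrees, forces in N, time in s.
With the tool pointing down it reaches from about 0.375 to 0.9 m from the base axis. Payload 3.1 kg.
Tool frame: the origin (TCP) lies on the centre line of the jaws, within the pads' length; the fingertips stand 17 mm ahead of it and the grasp point (between the pads) lies 2 mm behind it; z points along the fingers, y is the line along which they close (so a half turn about z gives the same grasp; the last joint's range is limited). The gripper opens to 87 mm and grips with 3 to 60 N. Pads are 19 mm wide; open, the fingers measure 117 mm over their backs; the gripper's body (75 mm by 190 mm) begins 51 mm behind the grasp point.
Start: joints at [65.747, 30.224, 82.088, -0, 67.689, -10.227], TCP at [0.151, 0.606, 0.24] pointing down, gripper open.
Joint ranges: [-176.69, 176.69], [-43.24, 126.21], [12.49, 139.97], [-82, 262], [0, 151.66], [-163.58, 163.58]. Speed limits (degrees/s): [159.86, 159.86, 180, 180, 180, 180].

INTERFACE

Orientations are given as a 3x3 rotation matrix whose columns are the frame's x, y, z axes.
In Python, from rig import bot, imaging, finder gives the robot as it stands. The module is installed in compiled form; this text tells all that it offers.
- The arm moves only by the tool play_rows, never from a script. Its argument "motion" is a list that holds one entry, the list of rows, each a list of 6 numbers: the shift along the tool's x, y, z in fractions of the full range, 1 being 0.4 m, then the turn, a rotation vector about the tool's x, y, z in a scale on which 1.0 is 180 degrees. In form: [[[dx, dy, dz, wx, wy, wz], ...]]. A call has 1 to 8 rows; each row is the pose to reach, as a shift and turn from the pose commanded when the call began, along the tool's axes at that moment; what a row does not reach only later rows make up. A row lasts 1/12 s, in which the tool goes at most 41.7 mm and 7.16 degrees, less where a joint would pass 70% of its speed; a pose out of reach is approached as far as the arm can. A shift or turn number past 1, either way, is cut back to 1. A call with a gripper value outside its range is refused whole. "fingers" is the finger opening in m, from 0 to 0.087, set as the call begins (left out, the last holds). The fingers move at their own pace and stop on an object; the grip force is fixed at half the most. Time passes only in rows, so rows that repeat a pose let the fingers close. It gives the time, the measured TCP pose, the force, the opening and the grip force at its end, in the units of the state.
- bot.read_state(): the state, without advancing time (a new reading comes with each control period).
- imaging.capture(name): name is "side" or "top" or "wrist"; returns a dict with "frame" (480x640x3 uint8, red, green, blue), "camera_matrix" (3x3 intrinsics, pixels), "R" (3x3) and "t" (3): a world point X has camera coordinates R X + t. Camera axes: x right, y down, z forward; pixel columns grow to the right and rows downward; lengths in m; the calibration is good to about 2 mm. A picture is of the moment at which its call begins. There is no depth.
- bot.hand_in(): hands the job in; it is judged then, once.
Trained networks look in the newest picture that a camera, given by its name, has taken for a name from the list of things; names that differ only in an ending like _2 or _b are one class to them, and where a whole thing is asked for, a point or a joint stands for the part that bears it (a point fixed in the world has none). Each returns a list of dicts, best first, with "confidence" (0 to 1); they miss things now and then, are a little off and sometimes report something else, mostly with a low value. They report only what shows in the picture. A call takes as long as a camera call. They do not tell look-alikes from the thing itself.
- finder.recognise(camera, name): "at" ([x, y, z] in m, in world coordinates, good to about 4 mm: the middle of the surface that is visible of it).
- finder.outline_of(camera, name): "pixels" (480x640 bool, what is visible of it).
The state is a dict: "time_s": time; "joint_positions": joint angles; "qvel": joint speeds; "tau": joint torques, N m; "position": TCP position; "tcp_rot": TCP orientation; "force": force on the tool from outside, world axes, zero at the start; "moment": the same for the moment, N m; "opening": opening from 0.0 (shut) to 1.0 (fully open); "grasp_force": force on a finger pad.
Only numpy, scipy, OpenCV 4.12 (cv2) and the standard library are available. Lean on these libraries where they do the work, as an engineer would, in place of code of your own. Each camera call takes 0.05 s, during which the arm holds its last target. There are 200 camera calls.

## Working session

There is one attempt and no reset: what is moved stays moved. The work goes in short steps, Python scripts to look and compute and a tool call to move; the robot and the scene stay as the last step left them, time stands still between calls to the robot, and variables do not carry over. Pictures are saved under pics/ and viewed, at most 10 in all, crops included, and the job is handed in when it is done.

Besides the shell and the picture viewer there is one more tool, called after "Call:" as name(argument=value, ...) on one line, values as JSON. play_rows: Moves the arm, as the interface text tells. Its arguments: {"type":"object","properties":{"motion":{"type":"array"},"fingers":{"type":"number"}},"required":["motion"]}

```bash
mkdir -p pics; cat > h.py <<'E'
import numpy as np, cv2
from rig import bot, imaging, finder
def look(n,fn=None):
    c=imaging.capture(n)
    if fn: cv2.imwrite('pics/'+fn,c['frame'][:,:,::-1])
    return c
def ray(c,u,v,z):
    K,R,t=map(np.array,(c['camera_matrix'],c['R'],c['t']))
    d=R.T@np.linalg.inv(K)@np.array([u,v,1.]);o=-R.T@t
    return o+d*(z-o[2])/d[2]
def proj(c,X):
    K,R,t=map(np.array,(c['camera_matrix'],c['R'],c['t']))
    p=K@(R@np.array(X)+t);return p[:2]/p[2]
E
python3 - <<'E'
from h import *
np.set_printoptions(precision=4,suppress=True)
s=bot.read_state();print(s['position'],s['tcp_rot'],s['time_s'])
for cam in('top','side'):
    c=look(cam,cam+'0.png');print(cam,-np.array(c['R']).T@np.array(c['t']))
    for n in['scale','platform','mug','tare_key_top','unit_key_top','power_key_top','tumbler','handled_mug','egg_timer']:
        print(n,[(np.round(r['at'],4).tolist(),round(r['confidence'],2)) for r in finder.recognise(cam,n)[:3]])
E
```

```text
[0.1512 0.6057 0.2386] [[-0.9702  0.2424 -0.0009]
 [ 0.2424  0.9702 -0.002 ]
 [ 0.0004 -0.0021 -1.    ]] 0.0
top [-0.6611  0.1009  1.5449]
scale [([0.4857, 0.0541, 0.0179], 0.93)]
platform [([0.5562, 0.008, 0.0243], 0.82), ([0.6167, 0.1994, 0.0535], 0.26)]
mug [([0.5001, 0.0403, 0.0906], 0.95), ([0.4481, 0.2539, 0.0637], 0.64), ([0.3687, -0.2449, 0.0631], 0.58)]
tare_key_top [([0.4685, -0.5623, 0.0608], 0.67), ([0.4435, 0.01, 0.0297], 0.48)]
unit_key_top []
power_key_top []
tumbler [([0.6184, 0.1982, 0.0521], 0.9)]
handled_mug [([0.3696, -0.4443, 0.092], 0.66), ([0.5342, -0.1365, 0.0666], 0.57)]
egg_timer [([0.3932, -0.1033, 0.0389], 0.59)]
side [-0.8547  0.8963  1.1562]
scale [([0.6091, 0.2016, 0.0679], 0.7), ([0.4874, 0.0776, 0.0204], 0.68)]
platform [([0.5627, 0.0766, 0.0292], 0.73)]
mug [([0.4306, 0.2671, 0.0649], 0.76), ([0.4976, 0.0517, 0.0945], 0.63)]
tare_key_top []
unit_key_top []
power_key_top []
tumbler [([0.6076, 0.2029, 0.0662], 0.82), ([0.4874, 0.0744, 0.0206], 0.5)]
handled_mug [([0.5075, -0.1227, 0.0685], 0.83)]
egg_timer [([0.3923, -0.0947, 0.0356], 0.83)]
```

View pics/top0.png

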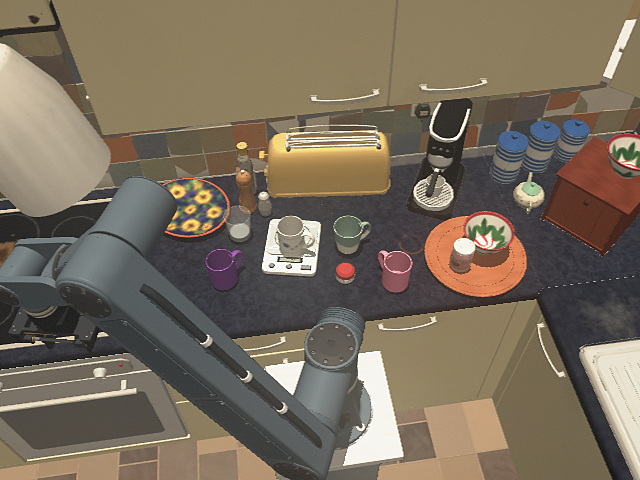

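View pics/side0.png

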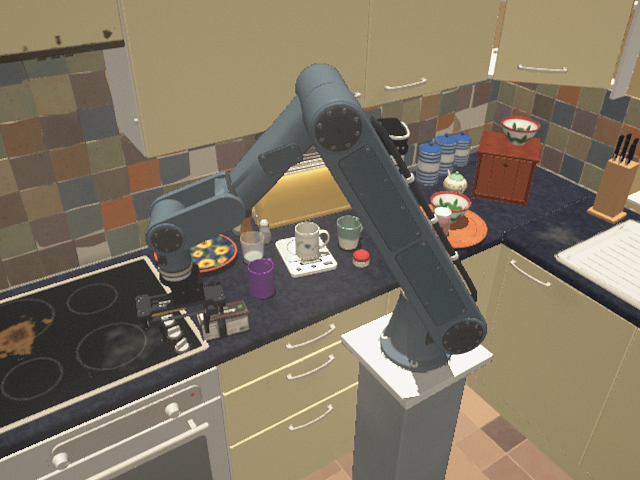

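The top view shows the scale around (291,248), with the white mug at (291,235) and its handle pointing right. The keys are near (271–306,266), the tumbler at (238,223), the green mug at (349,233), the timer at (345,272) and the purple mug at (224,268). The side view agrees, with the scale at (306,255). I'll zoom in to fit the scale's pose.

```bash
python3 - <<'E'
import cv2,numpy as np
a=cv2.imread('pics/top0.png')[208:284,254:330]
b=cv2.imread('pics/side0.png')[212:284,268:344]
a=cv2.resize(a,(400,400),interpolation=cv2.INTER_CUBIC);b=cv2.resize(b,(400,379),interpolation=cv2.INTER_CUBIC)
b=cv2.copyMakeBorder(b,0,21,0,0,cv2.BORDER_CONSTANT)
cv2.imwrite('pics/crop0.png',np.hstack([a,b]))
from h import *
np.set_printoptions(precision=4,suppress=True)
from scipy.optimize import least_squares
c=look('top');o=finder.outline_of('top','scale');m=finder.outline_of('top','mug')
for x in (o[:2]):print('scale',x['confidence'],x['pixels'].sum())
np.savez('m0.npz',s=o[0]['pixels'],m=m[0]['pixels'],**{k:np.array(c[k]) for k in('camera_matrix','R','t')})
u=(o[0]['pixels']|m[0]['pixels']).astype(np.uint8)
for nm,mm in(('s',o[0]['pixels']),('m',m[0]['pixels'])):
    v,uu=np.nonzero(mm);print(nm,uu.min(),uu.max(),v.min(),v.max())
E
```

```text
Traceback (most recent call last):
IndexError: list index out of range
```

View pics/crop0.png

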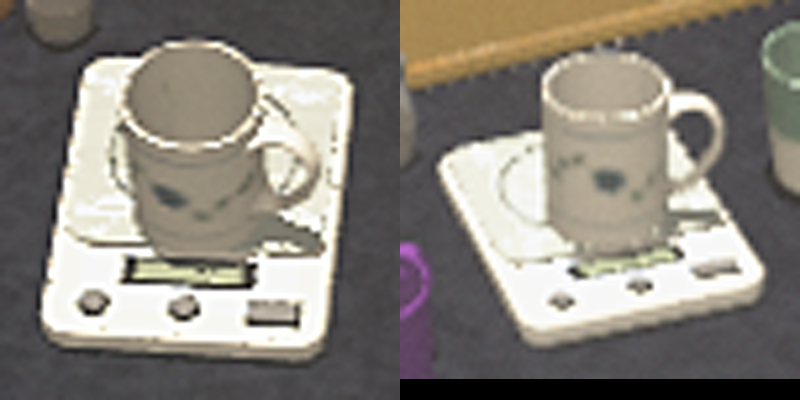

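The enlarged crop shows the keys and mug clearly. In the top half, unit is at (93,302), power at (184,307), tare at (273,313) and the mug rim centre at (192,96). In the side half they are at (162,302), (240,287), (316,268) and (207,87).

```bash
python3 - <<'E'
from h import *
from scipy.optimize import least_squares
np.set_printoptions(precision=4,suppress=True)
f=76/400
T=look('top');S=look('side')
pt=lambda x,y:(254+(x+.5)*f-.5,208+(y+.5)*f-.5)
ps=lambda x,y:(268+(x+.5)*f-.5,212+(y+.5)*f-.5)
KT=[pt(93,302),pt(184,307),pt(273,313)];KS=[ps(162,302),ps(240,287),ps(316,268)]
L=[(-.111,.052,.026),(-.111,0,.026),(-.111,-.052,.026)]
def w(p,q):
    c,s=np.cos(p[2]),np.sin(p[2]);return [p[0]+c*q[0]-s*q[1],p[1]+s*q[0]+c*q[1],q[2]]
def res(p,cams):
    r=[]
    if 't' in cams:
        for q,k in zip(L,KT): r+=list(proj(T,w(p,q))-k)
        # platform/case edges in top crop: left,right,back
        
    if 's' in cams:
        for q,k in zip(L,KS): r+=list(proj(S,w(p,q))-k)
    return r
for cams in('t','s','ts'):
    r=least_squares(res,[.55,.05,0],args=(cams,));print(cams,r.x[:2],np.degrees(r.x[2]),np.array(r.fun))
p=r.x
print('tare',w(p,L[2]),'case corners top crop',[ ((proj(T,w(p,q))-[254,208])/f).round(0) for q in[(.075,.082,.021),(.075,-.082,.021),(-.132,-.082,.021),(-.132,.082,.021)]])
for c,k in((T,pt(192,96)),(S,ps(207,87))):print('rim',ray(c,*k,.1295))
for cam,nn in(('top','mug'),('side','mug'),('top','handled_mug'),('side','tumbler'),('top','egg_timer')):
    print(cam,nn,[(o['pixels'].sum(),[int(z) for z in np.array(np.nonzero(o['pixels'])).mean(1)]) for o in finder.outline_of(cam,nn)])
for c,P in((T,(206,50)),):pass
# handle tip (top 318,170 ; side 722-400,145)
print('handle',ray(T,*pt(318,165),.08),ray(S,*ps(322,145),.08))
# purple rim & timer
print('s',bot.read_state()['time_s'])
E
```

```text
t [0.5579 0.0324] -12.974913772278995 [-0.0316 -0.0461 -0.1441  0.0608  0.1754 -0.0191]
s [0.5573 0.0388] -11.929648175626529 [ 0.0474  0.1182 -0.0417 -0.2712 -0.0062  0.1555]
ts [0.5583 0.0347] -12.614893144228136 [-0.5708  0.0547 -0.6698  0.074  -0.3404 -0.0939  0.5273 -0.4506  0.4778
 -0.7274  0.5598 -0.1916]
tare [np.float64(0.43857365024619316), np.float64(0.008169491550995875), 0.026] case corners top crop [array([78., 56.]), array([347.,  70.]), array([319., 348.]), array([ 31., 332.])]
rim [0.5186 0.0394 0.1295]
rim [0.5204 0.0411 0.1295]
top mug [(np.int64(1047), [267, 222]), (np.int64(1090), [235, 292]), (np.int64(1135), [269, 394])]
side mug [(np.int64(937), [277, 260])]
top handled_mug [(np.int64(970), [233, 348])]
side tumbler [(np.int64(608), [245, 251])]
top egg_timer [(np.int64(343), [272, 344])]
handle [ 0.4983 -0.028   0.08  ] [ 0.4878 -0.0259  0.08  ]
s 1.5
```

```bash
cat >> h.py <<'E'
from scipy.spatial.transform import Rotation as Ro
def rot(head,tilt):
    # tool z leans forward by tilt; y to the left of heading
    u=np.array([np.cos(np.radians(head)),np.sin(np.radians(head)),0]);a=np.radians(tilt)
    z=np.sin(a)*u-np.array([0,0,np.cos(a)]);y=np.array([-u[1],u[0],0])
    return np.c_[np.cross(y,z),y,z]
def go(P,head,tilt):
    s=bot.read_state();R=np.array(s['tcp_rot'])
    d=R.T@(np.array(P)-s['position']);w=Ro.from_matrix(R.T@rot(head,tilt)).as_rotvec(degrees=True)
    print('row',d.round(4).tolist()+w.round(2).tolist(),'t',s['time_s'],'pos',np.round(s['position'],4),'F',np.round(s['force'],1),'j',np.round(s['joint_positions'],1))
E
python3 - <<'E'
from h import *
go([.45,.0487,.21],-7,35)
E
```

```text
row [-0.4248, -0.4687, 0.0296, -2.15, -34.95, -6.81] t 1.5 pos [0.1515 0.6063 0.2395] F [ 0.1  0.4 -0.2] j [ 65.7  30.2  82.1  -0.   67.7 -10.2]
```

The manual's scale: shifts go in shares of 0.4 m and turns go in shares of 180 degrees. Converting my numbers, -0.234 m / 0.4 = -0.585, -0.212 m / 0.4 = -0.53, -17 degrees / 180 = -0.0944.

Call:
play_rows(motion=[[[-0.53,-0.585,0,-0.0056,-0.0944,-0.0189],[-0.53,-0.585,0,-0.0056,-0.0944,-0.0189],[-0.53,-0.585,0,-0.0056,-0.0944,-0.0189],[-0.53,-0.585,0,-0.0056,-0.0944,-0.0189],[-0.53,-0.585,0,-0.0056,-0.0944,-0.0189],[-0.53,-0.585,0,-0.0056,-0.0944,-0.0189],[-0.53,-0.585,0,-0.0056,-0.0944,-0.0189],[-0.53,-0.585,0,-0.0056,-0.0944,-0.0189]]], fingers=0.044)

```text
time_s: 2.17
position: [0.3007, 0.3248, 0.2396]
tcp_rot: [[-0.94, 0.184, 0.289], [0.178, 0.983, -0.048], [-0.293, 0.007, -0.956]]
force: [1.1, 0.4, -0.2]
opening: 0.53
grasp_force: 0.0
```

```bash
python3 - <<'E'
from h import *
go([.45,.0487,.21],-7,35)
E
```

```text
row [-0.1807, -0.2441, 0.0846, -1.24, -17.96, -3.42] t 2.1667 pos [0.3007 0.3248 0.2396] F [ 1.1  0.4 -0.2] j [ 41.3  14.3 113.2 -19.3  43.2 -25. ]
```

In the tool's units: -0.244 m / 0.4 = -0.61, -0.18 m / 0.4 = -0.45, -18 degrees / 180 = -0.1.

Call:
play_rows(motion=[[[-0.45,-0.61,0.2125,-0.0067,-0.1,-0.0189],[-0.45,-0.61,0.2125,-0.0067,-0.1,-0.0189],[-0.45,-0.61,0.2125,-0.0067,-0.1,-0.0189],[-0.45,-0.61,0.2125,-0.0067,-0.1,-0.0189],[-0.45,-0.61,0.2125,-0.0067,-0.1,-0.0189],[-0.45,-0.61,0.2125,-0.0067,-0.1,-0.0189],[-0.45,-0.61,0.2125,-0.0067,-0.1,-0.0189],[-0.45,-0.61,0.2125,-0.0067,-0.1,-0.0189]]])

```text
time_s: 2.83
position: [0.4345, 0.0865, 0.2219]
tcp_rot: [[-0.817, 0.12, 0.565], [0.1, 0.993, -0.067], [-0.568, 0.002, -0.823]]
force: [1.1, 0.7, -0.2]
opening: 0.505
grasp_force: 0.0
```

```bash
python3 - <<'E'
from h import *
go([.45,.0487,.21],-7,35)
go([.45,.0487,.055],-7,35)
c=look('wrist','wrist1.png'); print(proj(c,[.5195,.0402,.1295]),proj(c,[.4386,.0082,.026]))
E
```

```text
row [-0.0097, -0.0357, 0.0211, 0.13, -0.35, 0.02] t 2.8333 pos [0.4345 0.0865 0.2219] F [ 1.1  0.7 -0.2] j [ -1.1  13.6 131.4 -82.    3.3  -3.2]
row [0.0785, -0.0359, 0.1486, 0.13, -0.35, 0.02] t 2.8333 pos [0.4345 0.0865 0.2219] F [ 1.1  0.7 -0.2] j [ -1.1  13.6 131.4 -82.    3.3  -3.2]
[272.77883598 253.8226219 ] [226.51498294 108.27469766]
```

View pics/wrist1.png

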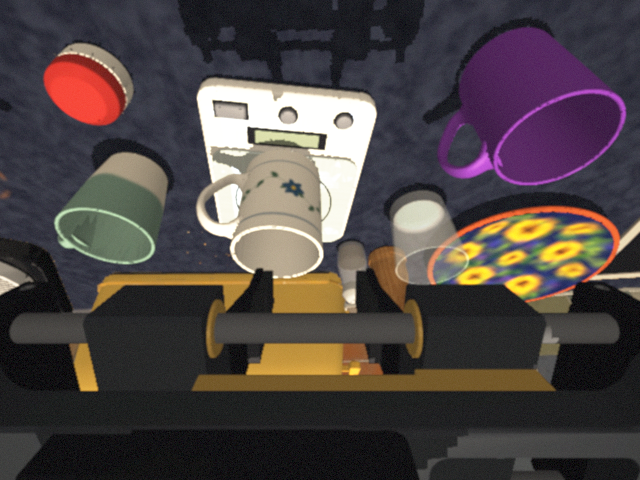

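The forward-leaning pose puts the wrist at a joint-4 limit, with j5 near 0, so it won't work this close in. Instead I'll push with the tool vertical and the gripper body just clear of the rim. The fingertips then cradle the front of the mug about 35 mm above its foot, and I'll push slowly. The wrist picture shows the mug at (280,215) with its handle to the left, and the tare key at (230,110), which matches the projected points.

```bash
python3 - <<'E'
from h import *
go([.45,.0487,.21],-7,0)
E
```

```text
row [-0.0036, -0.025, 0.0183, -0.58, 34.88, -1.0] t 2.8833 pos [0.4403 0.0754 0.2229] F [ 3.6 -0.9  0.5] j [ -2.4  13.8 131.  -82.    3.5  -3.5]
```

In the tool's units: -0.025 m / 0.4 = -0.0625, 0.018 m / 0.4 = 0.045, 35 degrees / 180 = 0.1944.

Call:
play_rows(motion=[[[0,-0.0625,0.025,-0.0028,0.0667,-0.0056],[-0.005,-0.0625,0.045,-0.0028,0.1111,-0.0056],[-0.0075,-0.0625,0.045,-0.0033,0.15,-0.0056],[-0.01,-0.0625,0.045,-0.0033,0.1944,-0.0056],[-0.01,-0.0625,0.045,-0.0033,0.1944,-0.0056],[-0.01,-0.0625,0.045,-0.0033,0.1944,-0.0056],[-0.01,-0.0625,0.045,-0.0033,0.1944,-0.0056]]])

```text
time_s: 3.47
position: [0.4417, 0.06, 0.2083]
tcp_rot: [[-0.941, 0.144, 0.305], [0.118, 0.988, -0.102], [-0.316, -0.061, -0.947]]
force: [0.7, -2.3, 0.3]
opening: 0.502
grasp_force: 0.0
```

```bash
python3 - <<'E'
from h import *
go([.45,.0487,.081],-7,0)
c=look('wrist','wrist2.png'); print(proj(c,[.5195,.0402,.1295]),proj(c,[.4386,.0082,.026]))
print(c['R']@np.array([0,0,-1.]))
E
```

```text
row [0.0311, -0.0023, 0.1242, -3.65, 18.42, -0.72] t 3.4667 pos [0.4417 0.06   0.2083] F [ 0.7 -2.3  0.3] j [ -3.5  15.3 120.3 -10.8  26.6 -76.9]
[309.55215455 298.28389701] [271.33994633 159.85261777]
[ 0.0607925  -0.5756224   0.81545271]
```

View pics/wrist2.png

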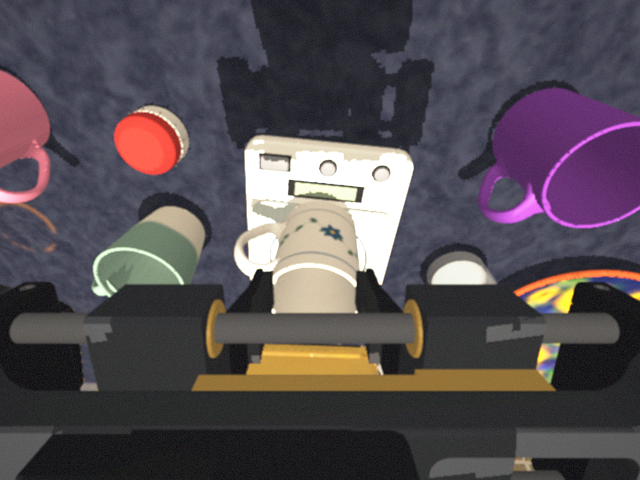

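The wrist view now shows the keys at (275,162), (327,168) and (381,173), and the projected tare point (271,160) agrees with them. The tool is still turning upright, so I'll let it finish.

In the tool's units: 0.011 m / 0.4 = 0.0275, -0.01 m / 0.4 = -0.025, 18.4 degrees / 180 = 0.1022.

Call:
play_rows(motion=[[[-0.015,-0.025,0.0275,-0.02,0.1022,-0.0039],[-0.015,-0.025,0.0275,-0.02,0.1022,-0.0039],[-0.015,-0.025,0.0275,-0.02,0.1022,-0.0039],[-0.015,-0.025,0.0275,-0.02,0.1022,-0.0039],[-0.015,-0.025,0.0275,-0.02,0.1022,-0.0039],[-0.015,-0.025,0.0275,-0.02,0.1022,-0.0039]]])

```text
time_s: 4.02
position: [0.4502, 0.0473, 0.2009]
tcp_rot: [[-0.992, 0.124, 0.007], [0.124, 0.992, -0.005], [-0.008, -0.004, -1.0]]
force: [-0.3, -0.3, -0.3]
opening: 0.505
grasp_force: 0.0
```

```bash
python3 - <<'E'
from h import *
go([.455,.0481,.08],-7,0)
E
```

```text
row [-0.0037, 0.0019, 0.1209, -0.25, 0.45, -0.11] t 4.0167 pos [0.4502 0.0473 0.2009] F [-0.3 -0.3 -0.3] j [ -8.   20.4 108.7  -0.3  50.4 -90.7]
```

In the tool's units: 0.119 m / 0.4 = 0.2975, 0.08 m / 0.4 = 0.2, 0.4 degrees / 180 = 0.0022.

Call:
play_rows(motion=[[[-0.005,0.0025,0.1,-0.0011,0.0022,-0.0006],[-0.0075,0.005,0.2,-0.0011,0.0022,-0.0006],[-0.01,0.005,0.2625,-0.0011,0.0022,-0.0006],[-0.01,0.005,0.2875,-0.0011,0.0022,-0.0006],[-0.01,0.005,0.2975,-0.0011,0.0022,-0.0006],[-0.01,0.005,0.2975,-0.0011,0.0022,-0.0006]]])

```text
time_s: 4.52
position: [0.4551, 0.0488, 0.0818]
tcp_rot: [[-0.993, 0.121, -0.001], [0.121, 0.993, 0.0], [0.001, 0.0, -1.0]]
force: [0.4, 0.3, 0.4]
opening: 0.507
grasp_force: 0.0
```

```bash
python3 - <<'E'
from h import *
u=np.array([np.cos(np.radians(-7)),np.sin(np.radians(-7))])
for a in((.5195,.0402),(.5577,.0355)):
    p=np.array(a)-.043*u; go([*p,.0805],-7,0)
E
```

```text
row [-0.022, -0.0007, 0.0013, 0.01, -0.07, 0.04] t 4.5167 pos [0.4551 0.0488 0.0818] F [0.4 0.3 0.4] j [ -7.9  34.  113.3   0.   32.7 -91. ]
row [-0.0605, -0.0007, 0.0012, 0.01, -0.07, 0.04] t 4.5167 pos [0.4551 0.0488 0.0818] F [0.4 0.3 0.4] j [ -7.9  34.  113.3   0.   32.7 -91. ]
```

In the tool's units: -0.028 m / 0.4 = -0.07, -0.022 m / 0.4 = -0.055.

Call:
play_rows(motion=[[[-0.015,-0.0025,0.0025,0,0,0],[-0.03,-0.0025,0.0025,0,0,0],[-0.0425,-0.0025,0.0025,0,0,0],[-0.05,-0.0025,0.0025,0,0,0],[-0.055,-0.0025,0.0025,0,0,0],[-0.06,-0.0025,0.0025,0,0,0],[-0.065,-0.0025,0.0025,0,0,0],[-0.07,-0.0025,0.0025,0,0,0]]])

```text
time_s: 5.18
position: [0.484, 0.044, 0.0815]
tcp_rot: [[-0.993, 0.122, -0.0], [0.122, 0.993, 0.001], [0.0, 0.001, -1.0]]
force: [-1.5, 1.0, 1.4]
opening: 0.505
grasp_force: 1.2
```

```bash
python3 - <<'E'
from h import *
c=look('side','side2.png');s=bot.read_state();print(s['position'],s['force'])
b=cv2.imread('pics/side2.png')[200:284,258:344]
cv2.imwrite('pics/side2c.png',cv2.resize(b,None,fx=6,fy=6,interpolation=cv2.INTER_CUBIC))
E
```

```text
[0.48481556 0.04385187 0.08146317] [-1.79069983  0.7336857   1.29642957]
```

View pics/side2c.png

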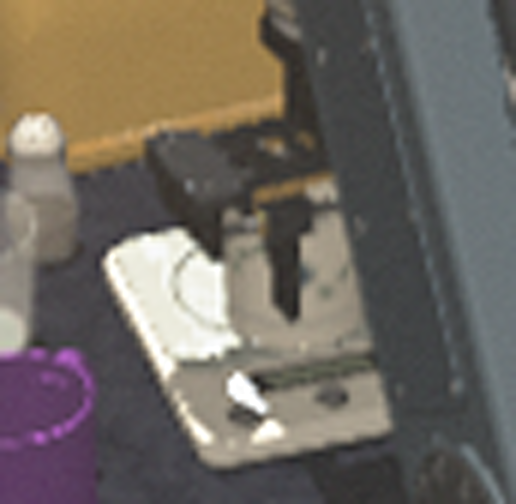

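The side view shows the mug upright on the scale with the finger in front of it. The forces show contact has just been made, so I'll push on slowly.

In the tool's units: -0.009 m / 0.4 = -0.0225, -0.0075 m / 0.4 = -0.0188.

Call:
play_rows(motion=[[[-0.0038,0,0,0,0,0],[-0.0075,0,0,0,0,0],[-0.0113,0,0,0,0,0],[-0.015,0,0,0,0,0],[-0.0188,0,0,0,0,0],[-0.0225,0,0,0,0,0]]])

```text
time_s: 5.73
position: [0.4937, 0.0426, 0.0814]
tcp_rot: [[-0.993, 0.122, 0.001], [0.122, 0.993, 0.0], [-0.001, 0.001, -1.0]]
force: [-2.4, 0.2, 1.3]
opening: 0.504
grasp_force: 0.9
```

```bash
python3 - <<'E'
from h import *
c=look('top','top3.png');s=bot.read_state();print(s['position'],s['force'])
b=cv2.imread('pics/top3.png')[208:284,254:330]
cv2.imwrite('pics/top3c.png',cv2.resize(b,(400,400),interpolation=cv2.INTER_CUBIC))
E
```

```text
[0.49432363 0.04247804 0.08146108] [-1.15531634  0.40485482  0.64102936]
```

View pics/top3c.png

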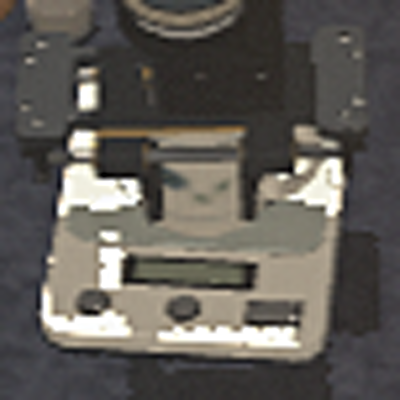

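The mug is sliding: the display at (190,272) is now clear of it and the fingers are centred on its body. About 20 mm remains.

In the tool's units: -0.0115 m / 0.4 = -0.0288, -0.0105 m / 0.4 = -0.0263.

Call:
play_rows(motion=[[[-0.0038,0,0,0,0,0],[-0.0075,0,0,0,0,0],[-0.0113,0,0,0,0,0],[-0.015,0,0,0,0,0],[-0.0188,0,0,0,0,0],[-0.0225,0,0,0,0,0],[-0.0263,0,0,0,0,0],[-0.0288,0,0,0,0,0]]])

```text
time_s: 6.45
position: [0.5053, 0.0412, 0.0815]
tcp_rot: [[-0.993, 0.122, 0.002], [0.122, 0.993, 0.0], [-0.002, 0.001, -1.0]]
force: [-1.8, 1.0, 0.2]
opening: 0.508
grasp_force: 0.8
```

In the tool's units: -0.008 m / 0.4 = -0.02, -0.007 m / 0.4 = -0.0175.

Call:
play_rows(motion=[[[-0.0038,0,0,0,0,0],[-0.0075,0,0,0,0,0],[-0.0113,0,0,0,0,0],[-0.015,0,0,0,0,0],[-0.0175,0,0,0,0,0],[-0.02,0,0,0,0,0]]])

```text
time_s: 6.95
position: [0.5131, 0.0403, 0.0815]
tcp_rot: [[-0.993, 0.122, 0.001], [0.122, 0.993, 0.0], [-0.001, 0.001, -1.0]]
force: [-3.1, 1.0, 0.7]
opening: 0.507
grasp_force: 0.8
```

In the tool's units: -0.12 m / 0.4 = -0.3, -0.1 m / 0.4 = -0.25.

Call:
play_rows(motion=[[[0,0,0,0,0,0],[0.005,0,0,0,0,0],[0.025,0,0,0,0,0],[0.075,0,0,0,0,0],[0.125,0,-0.05,0,0,0],[0.15,0,-0.15,0,0,0],[0.15,0,-0.25,0,0,0],[0.15,0.075,-0.3,0,0,0]]], fingers=0.0)

```text
time_s: 7.62
position: [0.4575, 0.0746, 0.2048]
tcp_rot: [[-0.992, 0.126, 0.006], [0.126, 0.992, -0.002], [-0.006, -0.001, -1.0]]
force: [0.8, 0.2, -0.5]
opening: 0.028
grasp_force: 0.0
```

I started closing the fingers as the retreat began, which may have nudged the mug, so I'll measure before pressing the key.

```bash
python3 - <<'E'
from h import *
np.set_printoptions(precision=4,suppress=True)
w=look('wrist');T=look('top')
for cam,c in(('wrist',w),('top',T)):
    for n in('mug','tare_key_top','power_key_top','unit_key_top','platform'):
        print(cam,n,[(np.round(r['at'],4).tolist(),round(r['confidence'],2)) for r in finder.recognise(cam,n)[:3]])
a=w['frame'][:,:,::-1];a=cv2.resize(a,(440,330))
b=cv2.resize(T['frame'][200:284,250:334,::-1],(330,330),interpolation=cv2.INTER_CUBIC)
cv2.imwrite('pics/m4.png',np.hstack([a,b]))
# predicted rim centre/platform centre pixels
print(proj(w,[.5577,.0355,.0275]),proj(w,[.5577,.0355,.1295]),(proj(T,[.5577,.0355,.1295])-[250,200])*330/84+[440,0],proj(w,[.4386,.0082,.026]))
E
```

```text
wrist mug [([0.4569, 0.2683, 0.0692], 0.91), ([0.5658, 0.0574, 0.0776], 0.59)]
wrist tare_key_top [([0.44, 0.0113, 0.0284], 0.67)]
wrist power_key_top [([0.451, 0.063, 0.0265], 0.72), ([0.5696, 0.057, 0.0806], 0.6)]
wrist unit_key_top [([0.4672, 0.1125, 0.0266], 0.62)]
wrist platform [([0.5104, 0.0348, 0.0256], 0.59)]
top mug [([0.3709, -0.2464, 0.0595], 0.81), ([0.5248, 0.0305, 0.0823], 0.61)]
top tare_key_top [([0.4399, 0.0094, 0.0287], 0.61), ([0.5256, 0.0298, 0.082], 0.21)]
top power_key_top []
top unit_key_top []
top platform [([0.5278, 0.0431, 0.0203], 0.89)]
[290.2395 307.3582] [281.2436 372.9299] [596.7951  61.6903] [245.5994 203.6471]
```

View pics/m4.png

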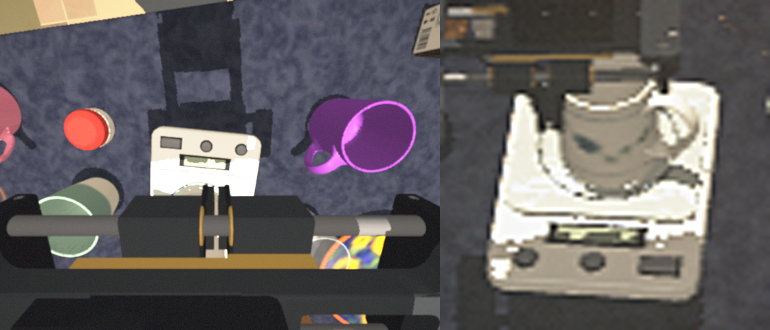

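The gripper hides the mug in both pictures. In the top one its foot front is at (610,197), near the ring. I'll move the arm aside for a clear view.

In the tool's units: 0.22 m / 0.4 = 0.55, 0.2 m / 0.4 = 0.5.

Call:
play_rows(motion=[[[0,0.1,0,0,0,0],[0,0.2,-0.025,0,0,0],[0,0.3,-0.05,0,0,0],[0,0.4,-0.075,0,0,0],[0,0.5,-0.075,0,0,0],[0,0.55,-0.075,0,0,0],[0,0.55,-0.075,0,0,0]]])

```text
time_s: 8.8
position: [0.4843, 0.2998, 0.2314]
tcp_rot: [[-0.993, 0.118, 0.003], [0.118, 0.993, 0.003], [-0.003, 0.003, -1.0]]
force: [-0.1, 0.3, -0.8]
opening: 0.006
grasp_force: 0.0
```

```bash
python3 - <<'E'
from h import *
T=look('top');S=look('side')
f=5
a=cv2.resize(T['frame'][205:285,252:332,::-1],None,fx=f,fy=f,interpolation=cv2.INTER_CUBIC)
b=cv2.resize(S['frame'][205:285,266:346,::-1],None,fx=f,fy=f,interpolation=cv2.INTER_CUBIC)
cv2.imwrite('pics/m5.png',np.hstack([a,b]))
for c,o in((T,[252,205]),(S,[266,205])):
    for p in((.5577,.0355,.1295),(.5577,.0355,.0275),(.439,.009,.026)): print(((proj(c,p)-o+.5)*f).round(0))
E
```

```text
[192.  56.]
[200. 163.]
[267. 312.]
[185.  91.]
[186. 215.]
[312. 289.]
```

View pics/m5.png

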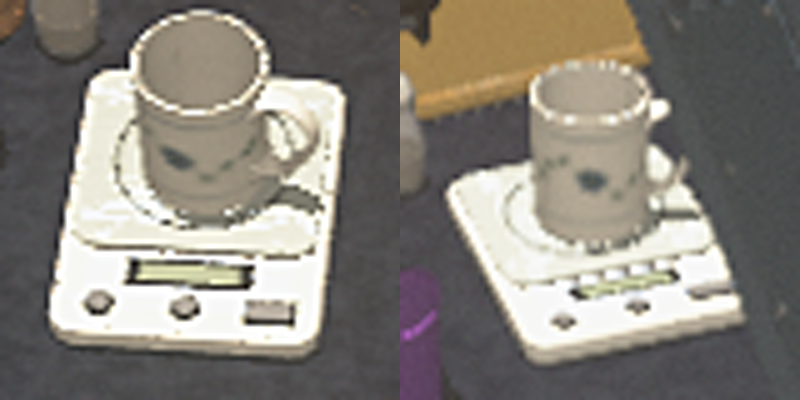

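The top half shows the rim centre at (201,62), the foot inside the ring with slightly more ring on the left, and tare at (269,312). The side half has the rim centre at (190,94) and the foot in the ring. Next I'll compute the offset per camera.

```bash
python3 - <<'E'
from h import *
T=look('top');S=look('side');f=5
for n,c,o,k,m in(('top',T,[252,205],(201,62.5),(.5579,.0324)),('side',S,[266,205],(190,94),(.5573,.0388))):
    u=(np.array(k)+.5)/f-.5+o; p=ray(c,*u,.1295); d=p[:2]-m; print(n,p.round(4),'offset',d.round(4),np.hypot(*d).round(4))
go([.439,.009,.15],-12.6,0)
E
```

```text
top [0.5514 0.0306 0.1295] offset [-0.0065 -0.0018] 0.0068
side [0.5517 0.0349 0.1295] offset [-0.0056 -0.0039] 0.0068
row [0.0088, -0.2887, 0.0812, -0.04, -0.01, 5.56] t 9.0 pos [0.4832 0.2945 0.231 ] F [ 0.9 -0.7  0.1] j [ 20.1  26.3  91.2  -0.   62.5 -62.9]
```

Both cameras put the mug 7 mm from the ring centre, within the 15 mm allowed, and it is no longer touched. On to the tare key.

In the tool's units: -0.289 m / 0.4 = -0.7225, 0.009 m / 0.4 = 0.0225, 5.6 degrees / 180 = 0.0311.

Call:
play_rows(motion=[[[0.0025,-0.1025,0,0,0,0.0056],[0.005,-0.205,0,0,0,0.0111],[0.0075,-0.3075,0,0,0,0.0167],[0.0125,-0.41,0,0,0,0.0222],[0.015,-0.5125,0,0,0,0.0278],[0.02,-0.615,0.025,0,0,0.0311],[0.0225,-0.7175,0.1,0,0,0.0311],[0.0225,-0.7225,0.2,0,0,0.0311]]])

```text
time_s: 9.67
position: [0.4419, 0.0053, 0.1587]
tcp_rot: [[-0.975, 0.224, 0.011], [0.224, 0.975, -0.003], [-0.012, -0.001, -1.0]]
force: [1.6, 0.7, -0.8]
opening: 0.005
grasp_force: 0.0
```

```bash
python3 - <<'E'
from h import *
go([.439,.009,.055],-12.6,0)
E
```

```text
row [0.0048, 0.0031, 0.1036, -0.05, 0.67, -0.34] t 9.6667 pos [0.4419 0.0053 0.1587] F [ 1.6  0.7 -0.8] j [-1.380e+01  2.410e+01  1.128e+02 -1.000e-01  4.250e+01 -9.090e+01]
```

Call:
play_rows(motion=[[[0,0,0,0,0,0],[0,0,0.075,0,0,0],[0,0,0.15,0,0,0],[0,0,0.2125,0,0,0],[0,0,0.2375,0,0,0],[0,0,0.2375,0,0,0],[0,0,0.2375,0,0,0]]])

```text
time_s: 10.25
position: [0.44, 0.0112, 0.0622]
tcp_rot: [[-0.976, 0.218, 0.001], [0.218, 0.976, 0.001], [-0.001, 0.001, -1.0]]
force: [-0.1, 0.4, 0.3]
opening: 0.003
grasp_force: 0.0
```

```bash
python3 - <<'E'
from h import *
w=look('wrist')
for n in('tare_key_top','power_key_top'):print(n,[(np.round(r['at'],4).tolist(),round(r['confidence'],2)) for r in finder.recognise('wrist',n)[:2]])
go([.439,.009,.045],-12.6,0)
b=np.hstack([cv2.resize(w['frame'][:,:,::-1],(400,300))]); T=look('top')
a=cv2.resize(T['frame'][210:285,255:355,::-1],(400,300),interpolation=cv2.INTER_CUBIC)
cv2.imwrite('pics/k6.png',np.hstack([b,a]))
E
```

```text
tare_key_top [([0.4355, 0.0082, 0.0255], 0.53), ([0.4029, -0.0902, 0.0399], 0.25)]
power_key_top [([0.4511, 0.0621, 0.0274], 0.8)]
row [0.0014, -0.0024, 0.0179, 0.05, 0.24, 0.01] t 10.4 pos [0.4409 0.011  0.0629] F [0.2 0.7 0.1] j [-1.320e+01  3.580e+01  1.164e+02  1.000e-01  2.750e+01 -9.070e+01]
```

View pics/k6.png

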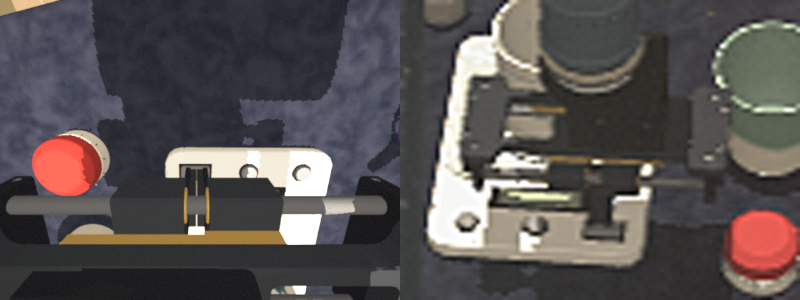

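In the wrist half the fingers are centred on the tare key at (195,168), and the top half shows them above it at (605,230). The mug is clear of the gripper, so I'll descend gently.

In the tool's units: 0.016 m / 0.4 = 0.04, 0.012 m / 0.4 = 0.03.

Call:
play_rows(motion=[[[0.0025,-0.0025,0.015,0,0,0],[0.0025,-0.0025,0.03,0,0,0],[0.0025,-0.0025,0.04,0,0,0],[0.0025,-0.0025,0.04,0,0,0],[0.0025,-0.0025,0.04,0,0,0]]])

```text
time_s: 10.87
position: [0.4384, 0.0104, 0.0449]
tcp_rot: [[-0.976, 0.218, 0.0], [0.218, 0.976, 0.001], [0.0, 0.001, -1.0]]
force: [-0.3, 1.0, 0.1]
opening: 0.007
grasp_force: 0.0
```

In the tool's units: 0.005 m / 0.4 = 0.0125, 0.001 m / 0.4 = 0.0025.

Call:
play_rows(motion=[[[0,0,0.0025,0,0,0],[0,0,0.005,0,0,0],[0,0,0.0075,0,0,0],[0,0,0.01,0,0,0],[0,0,0.0113,0,0,0],[0,0,0.0125,0,0,0],[0,0,0.0125,0,0,0]]])

```text
time_s: 11.45
position: [0.4388, 0.0103, 0.0404]
tcp_rot: [[-0.976, 0.218, 0.002], [0.218, 0.976, 0.0], [-0.001, 0.001, -1.0]]
force: [0.8, 0.9, 3.5]
opening: 0.006
grasp_force: 1.9
```

Call:
play_rows(motion=[[[0,0,0.0013,0,0,0],[0,0,0.0025,0,0,0],[0,0,0.0025,0,0,0],[0,0,0.0025,0,0,0]]])

```text
time_s: 11.78
position: [0.4388, 0.0103, 0.0394]
tcp_rot: [[-0.976, 0.218, 0.002], [0.218, 0.976, 0.0], [-0.001, 0.001, -1.0]]
force: [-0.6, 0.2, 4.0]
opening: 0.003
grasp_force: 2.4
```

In the tool's units: -0.17 m / 0.4 = -0.425, -0.15 m / 0.4 = -0.375.

Call:
play_rows(motion=[[[0,0,-0.0125,0,0,0],[0,0,-0.075,0,0,0],[0,0,-0.175,0,0,0],[0,0,-0.275,0,0,0],[0,0,-0.375,0,0,0],[0,0,-0.425,0,0,0],[0,0,-0.425,0,0,0],[0,0,-0.425,0,0,0]]])

```text
time_s: 12.45
position: [0.439, 0.0102, 0.2104]
tcp_rot: [[-0.976, 0.218, 0.004], [0.218, 0.976, -0.0], [-0.004, 0.001, -1.0]]
force: [-0.4, -0.8, 0.8]
opening: 0.001
grasp_force: 0.0
```

In the tool's units: 0.2 m / 0.4 = 0.5, 0.16 m / 0.4 = 0.4.

Call:
play_rows(motion=[[[0,0.1,0,0,0,0],[0,0.2,0,0,0,0],[0,0.3,0,0,0,0],[0,0.4,0,0,0,0],[0,0.5,0,0,0,0],[0,0.5,0,0,0,0],[0,0.5,0,0,0,0],[0,0.5,0,0,0,0]]])

```text
time_s: 13.12
position: [0.4805, 0.205, 0.2075]
tcp_rot: [[-0.976, 0.217, -0.003], [0.217, 0.976, -0.001], [0.003, -0.002, -1.0]]
force: [0.2, -0.5, -0.4]
opening: 0.003
grasp_force: 0.0
```

```bash
python3 - <<'E'
from h import *
a=cv2.imread('pics/m5.png')[:,:400];T=look('top')
b=cv2.resize(T['frame'][205:285,252:332,::-1],None,fx=5,fy=5,interpolation=cv2.INTER_CUBIC)
g=lambda i:cv2.cvtColor(i[0:230,120:330],cv2.COLOR_BGR2GRAY).astype(np.float32)
print('mug shift (crop px, 5/px)',cv2.phaseCorrelate(g(a),g(b)),np.abs(g(a)-g(b)).mean())
s=bot.read_state();print(s['time_s'],s['force'],s['position'],np.abs(s['qvel']).max())
E
```

```text
mug shift (crop px, 5/px) ((-0.007899828774554862, -0.0025664064944805887), 0.9945825542932675) 2.2460663
13.1667 [-0.74841839 -0.97588189 -0.0802866 ] [0.48077513 0.20437288 0.20788286] 1.1780143537218244
```

The mug hasn't moved since it was measured, and the arm is clear, so I'm handing the job in.

```bash
python3 -c "
from rig import bot
print(bot.hand_in())"
```

```text
the job is handed in; nothing more can be done
None
```

I pushed the mug to about 7 mm from the ring centre, pressed the tare key about 3.6 mm down at roughly 4 N, withdrew the arm and handed the job in; no verdict came back.

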